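# Close and lock the filter unit's access panel

## Robot

A 7-joint arm with a two-finger parallel gripper is mounted at the origin on a cart in front of the work surface, level with it; the furniture and walls round the work are solid. World frame = base frame: x ahead of the robot, y to its left, z up, the work surface at z = 0. Lengths are in m, angles in rad, forces in N, time in s.
With the tool pointing down it reaches from about 0.4 to 0.85 m from the base axis. Payload 10.4 kg.
Tool frame: the origin (TCP) lies on the centre line of the jaws, within the pads' length; the fingertips stand 11 mm ahead of it and the grasp point (between the pads) lies 8 mm behind it; z points along the fingers, y is the line along which they close (so a half turn about z gives the same grasp; the last joint's range is limited). The gripper opens to 87 mm and grips with 3 to 60 N. Pads are 19 mm wide; open, the fingers measure 117 mm over their backs; the gripper's body (75 mm by 190 mm) begins 51 mm behind the grasp point.
Start: joints at [-1.208, 0.332, -0.065, 1.46, 0.022, 1.35, -0.088], TCP at [0.235, 0.579, 0.234] pointing down, gripper open.
Joint ranges: [-2.6, 2.6], [-0.5, 2.12], [-1.47, 1.34], [0.16, 2.42], [-1.27, 4.41], [0.06, 2.06], [-2.6, 2.6]. Speed limits (rad/s): [2.22, 2.22, 2.79, 2.79, 3.14, 3.14, 3.14].

## Interface

Orientations are given as a unit quaternion [x, y, z, w].
In Python, from bench import r gives the robot as it stands.
- The arm moves only by the shell command python3 -m pendant 'ROWS' [OPENING] [FORCE]. ROWS is JSON, a list of rows, each a list of 4 numbers: the shift along the tool's x, y, z in m, then the turn about the tool's z in rad. A call has 1 to 8 rows; each row shifts and turns the commanded pose from where the row before left it, along the tool's axes as they then stand; what a row does not reach is not made up. A row lasts 1/12 s, in which the tool goes at most 41.7 mm and 7.16 degrees, less where a joint would pass 70% of its speed; a pose out of reach is approached as far as the arm can. A call with a gripper value outside its range is refused whole. OPENING is the opening, from 0 (shut) to 1 (fully open), set as the call begins (- or left out, the last holds). The fingers move at their own pace and stop on an object; FORCE is the grip in N (left out, the last holds). Time passes only in rows, so rows that do not move let the fingers close. It gives the time, the measured TCP pose, the force, the opening and the grip force at its end, in the units of the state.
- r.read_state(): the state, without advancing time (a new reading comes with each control period).
- r.camera(name): name is "side" or "top"; returns a dict with "img" (384x512x3 uint8, red, green, blue), "camera_matrix" (3x3 intrinsics, pixels), "xyz" and "attitude" of the camera in the world. Camera axes: x right, y down, z forward; pixel columns grow to the right and rows downward; lengths in m; the calibration is good to about 2 mm. A picture is of the moment at which its call begins. There is no depth.
- r.close_job(): hands the job in; it is judged then, once.
Trained networks look in the newest picture that a camera, given by its name, has taken for a name from the list of things; names that differ only in an ending like _2 or _b are one class to them, and where a whole thing is asked for, a point or a joint stands for the part that bears it (a point fixed in the world has none). Each returns a list of dicts, best first, with "score" (0 to 1); they miss things now and then, are a little off and sometimes report something else, mostly with a low value. They report only what shows in the picture. A call takes as long as a camera call.
- r.outline_of(thing, camera): "mask" (384x512 bool, what is visible of it) and "bbox" ([centre column, centre row, width, height] in pixels, round what is visible of it).
The state is a dict: "time": time; "joint_positions": joint angles; "joint_vel": joint speeds; "joint_torque": joint torques, N m; "ee_pos": TCP position; "eef_rot": TCP orientation; "ft_force": force on the tool from outside, world axes, zero at the start; "torque": the same for the moment, N m; "width": finger opening in m; "grip_force": force on a finger pad.
Only numpy, scipy, OpenCV 4.12 (cv2) and the standard library are available. Lean on these libraries where they do the work, as an engineer would, in place of code of your own. Each camera call takes 0.05 s, during which the arm holds its last target. There are 200 camera calls.

## Task

Using only the closed fingertips, push the standing-open access panel of the bench filter unit down until it is fully shut, then set the fingertips in the slot of its quarter-turn fastener and turn it clockwise (seen from above) to its stop so that the panel is locked. Nothing is to be grasped or lifted: do not lift the panel further open, and leave the bottle, tip box, vials, tube and dish round about where they stand.

Things in the scene. Friction and masses are not known exactly. Their poses are not given: they have to be found in the camera images.
- filter_unit: white bench filter unit, fixed, 210 (x) x 240 (y) x 70 mm high; origin at the centre of its underside, x axis from its louvred front to its back, z up. In its top lies an aluminium access panel 169 x 200 x 8 mm, hinged at its back edge; the hinge line is parallel to the unit's y axis, 85 mm behind its centre, 70 mm above the worktop. Shut, the panel's top is flush with the unit's top.
- panel (a joint): opening of the access panel, rad: 0 = fully shut (hard stop), grows as its front edge rises. A stiff hinge keeps it where it is left; a few newtons near the front edge push it down. Starts 0.3 to 0.55 rad open. It must be shut before the fastener is turned: the cam under the panel would otherwise stop it from shutting.
- press_point (a point): bare spot on the panel's top face near its front right corner (seen from the robot), 135 mm from the hinge line, 78 mm right of the panel's middle; a good place to push down. Moves with the panel; 70 mm above the worktop when shut.
- fastener (a joint): turn of the fastener in the panel, rad: 0 = open (slot parallel to the hinge), grows clockwise seen from above, 1.57 = locked (hard stop, slot square to the hinge). Starts at 0 to 0.35. Light friction (0.1 N m), stays where left. Closed fingertips set in the slot about 22 mm to one side of the axis and led round it in an arc push the slot's wall along (with some play).
- slot (a point): centre of the fastener's slot floor, on the turning axis; x along the slot, z = the turning axis. Grey disc 91 mm across, in a fixed collar (100 mm outside); the straight slot crosses the disc's centre: 28 mm wide, 15 deep, 91 long, ends closed by the collar. Slot floor 4 mm and rims of disc and collar 19 mm above the panel's face. Axis 112 mm from the hinge line, mid-width of the panel.
- vial_a: small glass vial with black cap, 27 mm across, 60 high, loose, standing on the worktop to the left of the unit; origin under its centre
- tube: self-standing centrifuge tube with blue cap, 34 mm across, 116 high, loose, to the left of the unit; origin under its centre
- dish: petri dish, 56 mm across, 14 high, loose, to the right of the unit, nearer the robot; origin under its centre
- media_bottle: square plastic bottle with white cap, 56 x 56 x 114, loose, at the right; origin under its centre
- tip_box: pipette tip box, 75 x 118 x 88, loose, at the right; origin under its centre
- vial_b: small glass vial with black cap, 27 mm across, 60 high, loose, at the left; origin under its centre

How it is judged:
On the way, in this order (a step that is already met when the one before it is completed fails the run):
1. the panel is pushed fully shut with the fastener still open (value of joint panel below 0.025 rad and value of joint fastener below 0.5 rad), for 0.2 s.
2. the fastener is turned clockwise to its stop with the panel shut (value of joint panel below 0.025 rad and value of joint fastener above 1.43 rad), for 0.2 s.
At the end, for the whole second after the job is handed in: the panel is shut (within 0.025 rad) and the fastener rests at its locked stop (turned at least 1.43 of 1.57 rad) (all of step 2 and velocity of joint fastener below 0.05 rad/s); the robot touches nothing.
It fails at once if the panel is lifted further open (value of joint panel above 0.65 rad).
It fails at once if a thing standing round about is moved by more than 30 mm, lifted or knocked over (distance of any of vial_a, tube, vial_b, media_bottle, dish, tip_box from where it was at the start of the episode above 0.03 m or angle between any of vial_a, tube, vial_b, media_bottle's own z axis and vertical above 0.5 rad).
It also fails if it takes over 56 s, if anything falls off the work surface, if the arm or the gripper's body presses on something with over 40 N, if the wrist force passes 120 N, or if a joint passes its speed limit or range.

## Working session

There is one attempt and no reset: what is moved stays moved. The work goes in short steps, Python scripts to look and compute and a shell command to move; the robot and the scene stay as the last step left them, time stands still between calls to the robot, and variables do not carry over. Pictures are saved under pics/ and viewed, at most 10 in all, crops included, and the job is handed in when it is done.

```bash
mkdir -p pics; cat > h.py <<'E'
import numpy as np,cv2
from scipy.spatial.transform import Rotation as R
from bench import r
def cam(n):
    c=r.camera(n); K=np.array(c["camera_matrix"]); a=np.array(c["attitude"])
    M=R.from_quat(a).as_matrix() if a.size==4 else (a if a.shape==(3,3) else R.from_rotvec(a).as_matrix())
    return c["img"],K,np.array(c["xyz"]),M
def ray(C,u,v,z):
    _,K,p,M=C; d=M@np.linalg.inv(K)@[u,v,1]; return p+d*(z-p[2])/d[2]
def proj(C,P):
    _,K,p,M=C; q=(np.atleast_2d(P)-p)@M@K.T; return q[:,:2]/q[:,2:]
E
python3 - <<'E'
from h import *
for n in("top","side"):
    C=cam(n); cv2.imwrite(f"pics/{n}0.png",C[0][:,:,::-1]); print(n,C[1].tolist(),C[2],C[3].tolist())
    for t in("filter_unit","panel","fastener","slot","dish","tube","vial_a","media_bottle","tip_box"):
        print(t,[(round(o["score"],2),np.round(o["bbox"]).tolist()) for o in r.outline_of(t,n)][:3])
print(r.read_state())
E
```

```text
top [[420.60087031950025, 0.0, 253.92441004109145], [0.0, 420.60087031950025, 195.98297100084645], [0.0, 0.0, 1.0]] [ 0.41813225 -0.11820161  1.41063677] [[0.0067125965843071915, -0.993748282146023, 0.11144188072230773], [-0.9999684154979199, -0.00714498053784322, -0.0034809854486276826], [0.00425547337861059, -0.11141499443496176, -0.9937648564732917]]
filter_unit [(0.77, [230.0, 183.0, 81.0, 71.0]), (0.23, [186.0, 177.0, 3.0, 13.0])]
panel [(0.65, [230.0, 183.0, 65.0, 52.0]), (0.64, [337.0, 244.0, 44.0, 27.0])]
fastener []
slot []
dish [(0.77, [297.0, 241.0, 21.0, 21.0])]
tube [(0.49, [185.0, 157.0, 19.0, 21.0])]
vial_a []
media_bottle [(0.88, [375.0, 247.0, 27.0, 20.0])]
tip_box [(0.93, [338.0, 244.0, 49.0, 25.0])]
side [[386.38152790668823, 0.0, 250.1652301595576], [0.0, 386.38152790668823, 189.3677498616882], [0.0, 0.0, 1.0]] [0.15144645 0.8055411  0.54244233] [[-0.9180803890787159, -0.17001760850336062, 0.35808157169543353], [-0.39636339884622634, 0.3824738430164551, -0.8346315447329389], [0.004945224377235158, -0.9081892821471869, -0.4185304917790778]]
filter_unit [(0.66, [192
[... 355 characters left out ...]
0761637,  0.33215864, -0.06468189,  1.46010248,  0.02162034,
        1.34988191, -0.08849157]), 'joint_vel': array([ 4.71693849e-05, -1.42717233e-03, -2.56548877e-04,  1.04268581e-03,
       -4.44606548e-04,  3.31600256e-04, -9.20174806e-04]), 'joint_torque': array([ 4.68694307e-04, -6.23051405e+01,  2.49215774e-02, -3.90123153e+01,
       -6.09943899e-02,  3.17383138e-02,  3.76382786e-05]), 'ee_pos': array([0.23518562, 0.57909188, 0.23360015]), 'eef_rot': array([1.91696535e-01, 9.81454244e-01, 7.08519250e-05, 1.59222992e-05]), 'ft_force': array([-0.67739651,  0.68694296, -0.10610154]), 'torque': array([ 0.00289258,  0.0237352 , -0.00145026]), 'grip_force': 0.0, 'width': 0.08719504891913424}
```

View pics/top0.png

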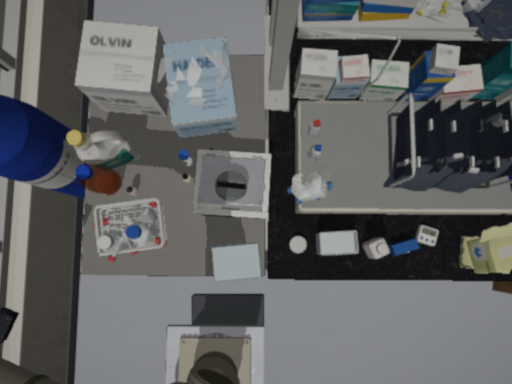

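View pics/side0.png

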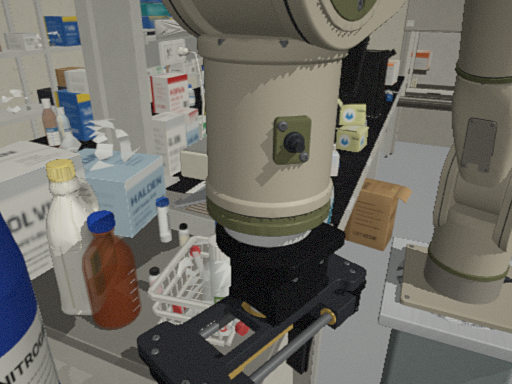

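The top view shows the unit around (232,184) with the fastener slot near (232,185), nearly parallel to y. The side view is mostly blocked by the arm. I'll zoom in.

```bash
python3 - <<'E'
from h import *
C=cam("top"); im=C[0][140:230,165:305,::-1]
cv2.imwrite("pics/t1.png",cv2.resize(im,None,fx=5.5,fy=5.5,interpolation=cv2.INTER_CUBIC))
for t in("filter_unit","panel"):
    m=r.outline_of(t,"top")[0]["mask"].astype(np.uint8)
    cs=max(cv2.findContours(m,0,2)[0],key=cv2.contourArea); print(t,cv2.minAreaRect(cs),cv2.boxPoints(cv2.minAreaRect(cs)).round(1).tolist())
    for p in cv2.boxPoints(cv2.minAreaRect(cs)): print(ray(C,*p,.07).round(4))
E
```

```text
filter_unit ((231.18142700195312, 182.77877807617188), (74.70083618164062, 66.71855926513672), 3.814074993133545) [[191.6999969482422, 213.60000610351562], [196.10000610351562, 147.0], [270.70001220703125, 152.0], [266.20001220703125, 218.5]]
[0.5106 0.0753 0.07  ]
[0.7272 0.0659 0.07  ]
[ 0.7126 -0.1763  0.07  ]
[ 0.4964 -0.1626  0.07  ]
panel ((230.30331420898438, 180.24563598632812), (64.8204574584961, 46.73242950439453), 3.4682295322418213) [[196.5, 201.60000610351562], [199.39999389648438, 155.0], [264.1000061035156, 158.89999389648438], [261.20001220703125, 205.5]]
[0.549  0.0607 0.07  ]
[0.701  0.0548 0.07  ]
[ 0.6897 -0.1549  0.07  ]
[ 0.5379 -0.1465  0.07  ]
```

View pics/t1.png

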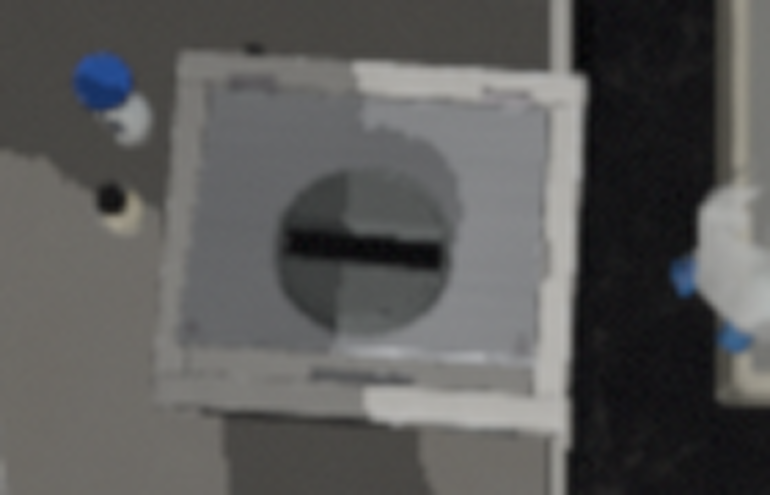

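```bash
python3 -m pendant '[[0,0,-0.035,-0.083],[0,0,-0.035,-0.083],[0,0,-0.035,-0.083],[0,0,-0.035,-0.083],[0,0,0,0]]' 0 20
cat > geo.py <<'E'
from h import *
from scipy.optimize import minimize_scalar
yaw=-0.054; X=np.array([np.cos(yaw),np.sin(yaw),0]); Y=np.array([-X[1],X[0],0]); Z=np.array([0,0,1.])
H=np.array([0.700,-0.054,0.07])
def pan(d,s,h,th):  # d from hinge toward front, s left, h above the face
    return H-d*(np.cos(th)*X-np.sin(th)*Z)+s*Y+h*(np.cos(th)*Z+np.sin(th)*X)
def rows(P,ang=0):  # shift in tool axes to reach TCP P and turn
    s=r.read_state(); M=R.from_quat(s["eef_rot"]).as_matrix()
    return (M.T@(np.array(P)-s["ee_pos"])).round(4), s["ee_pos"].round(4), M[:,1].round(3)
E
python3 - <<'E'
from geo import *
C=cam("top")
for th in(.3,.35,.4,.45,.5,.55):
    print(th,proj(C,[pan(.169,0,0,th),pan(.112,0,.004,th),pan(.112,.04,.019,th),pan(.112,-.04,.019,th),pan(.112+.05,0,.019,th)]).round(1).tolist())
print(rows(pan(.135,-.078,.1,.5)))
E
```

```text
time: 1.57
ee_pos: [0.2356, 0.5804, 0.3816]
eef_rot: [0.024, 1.0, 0.005, 0.002]
ft_force: [-0.1, 1.0, 0.8]
width: 0.061
grip_force: 0.0
0.3 [[228.7, 203.6], [230.2, 186.3], [217.1, 183.5], [242.9, 185.0], [228.7, 199.1]]
0.35 [[228.7, 202.5], [230.1, 185.4], [217.0, 182.4], [242.9, 183.9], [228.7, 197.7]]
0.4 [[228.6, 201.2], [230.1, 184.5], [217.0, 181.2], [243.0, 182.8], [228.6, 196.1]]
0.45 [[228.5, 199.8], [230.1, 183.5], [216.9, 179.9], [243.0, 181.5], [228.6, 194.5]]
0.5 [[228.5, 198.3], [230.0, 182.4], [216.9, 178.6], [243.0, 180.2], [228.6, 192.7]]
0.55 [[228.4, 196.6], [230.0, 181.2], [216.8, 177.2], [243.1, 178.8], [228.5, 190.8]]
(array([-0.4263, -0.6877,  0.1516]), array([0.2355, 0.5801, 0.378 ]), array([0.053, 0.999, 0.007]))
```

```bash
M='[[-0.0178,-0.0287,0,0],[-0.0178,-0.0287,0,0],[-0.0178,-0.0287,0,0],[-0.0178,-0.0287,0,0],[-0.0178,-0.0287,0,0],[-0.0178,-0.0287,0,0],[-0.0178,-0.0287,0,0],[-0.0178,-0.0287,0,0]]'; true
python3 -m pendant '[[-0.0178,-0.0287,0,0],[-0.0178,-0.0287,0,0],[-0.0178,-0.0287,0,0],[-0.0178,-0.0287,0,0],[-0.0178,-0.0287,0,0],[-0.0178,-0.0287,0,0],[-0.0178,-0.0287,0,0],[-0.0178,-0.0287,0,0]]'
python3 -m pendant '[[-0.0178,-0.0287,0,0],[-0.0178,-0.0287,0,0],[-0.0178,-0.0287,0,0],[-0.0178,-0.0287,0,0],[-0.0178,-0.0287,0,0],[-0.0178,-0.0287,0,0],[-0.0178,-0.0287,0,0],[-0.0178,-0.0287,0,0]]'
python3 -m pendant '[[-0.0178,-0.0287,0,0],[-0.0178,-0.0287,0,0],[-0.0178,-0.0287,0,0],[-0.0178,-0.0287,0,0],[-0.0178,-0.0287,0,0],[-0.0178,-0.0287,0,0],[0,0,0,0]]'
python3 - <<'E'
from geo import *
C=cam("side"); cv2.imwrite("pics/s2.png",cv2.resize(C[0][110:270,110:310,::-1],None,fx=4,fy=3.75,interpolation=cv2.INTER_CUBIC))
for th in (.3,.4,.5): print(th,proj(C,[pan(.169,.1,0,th),pan(.112,0,.004,th),pan(0,.1,0,th)]).round(1).tolist(), rows(pan(.135,-.078,.0,th)))
E
```

```text
time: 2.28
ee_pos: [0.3654, 0.3403, 0.3727]
eef_rot: [0.027, 1.0, -0.0, -0.0]
ft_force: [0.9, 0.3, 0.4]
width: 0.0052
grip_force: 0.0
time: 2.95
ee_pos: [0.4951, 0.1035, 0.3728]
eef_rot: [0.027, 1.0, -0.0, -0.0]
ft_force: [0.9, 0.5, -0.4]
width: 0.0001
grip_force: 0.0
time: 3.53
ee_pos: [0.5928, -0.0792, 0.3717]
eef_rot: [0.031, 1.0, -0.002, -0.001]
ft_force: [-0.4, -0.9, 1.1]
width: 0.0005
grip_force: 0.0
0.3 [[223.6, 201.5], [224.4, 187.0], [171.5, 206.0]] (array([ 0.0218, -0.0495,  0.2622]), array([ 0.5924, -0.0763,  0.3719]), array([ 0.06 ,  0.998, -0.002]))
0.4 [[221.3, 195.2], [222.9, 183.3], [171.5, 206.0]] (array([ 0.0172, -0.0495,  0.2495]), array([ 0.5924, -0.0763,  0.3719]), array([ 0.06 ,  0.998, -0.002]))
0.5 [[218.6, 188.9], [221.2, 179.6], [171.5, 206.0]] (array([ 0.0114, -0.0495,  0.2374]), array([ 0.5924, -0.0763,  0.3719]), array([ 0.06 ,  0.998, -0.002]))
```

View pics/s2.png

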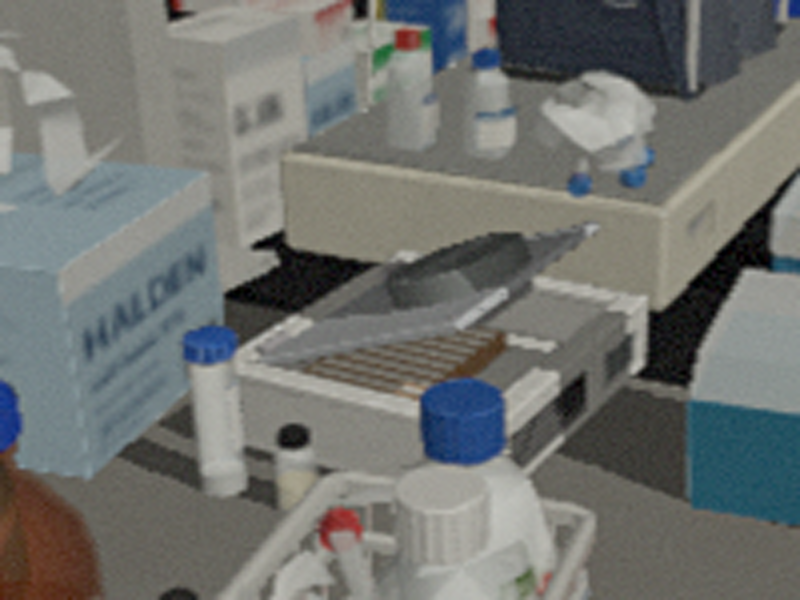

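```bash
python3 -m pendant '[[0.013,-0.0255,0,0],[0.013,-0.0255,0,0],[0,0,0.035,0],[0,0,0.035,0],[0,0,0.035,0],[0,0,0.035,0],[0,0,0.035,0],[0,0,0.035,0]]'
python3 -m pendant '[[0,0,0.01,0],[0,0,0.006,0],[0,0,0.006,0],[0,0,0.006,0],[0,0,0.006,0],[0,0,0.006,0],[0,0,0.0,0]]'
python3 -c "
from geo import *
print(rows(pan(.135,-.078,.011,0)))"
```

```text
time: 4.25
ee_pos: [0.5629, -0.1207, 0.1616]
eef_rot: [0.027, 1.0, 0.0, -0.0]
ft_force: [0.7, 0.2, -0.5]
width: 0.0003
grip_force: 0.0
time: 4.83
ee_pos: [0.5637, -0.122, 0.1232]
eef_rot: [0.027, 1.0, 0.0, 0.0]
ft_force: [1.1, -0.4, 0.7]
width: 0.0003
grip_force: 0.3
(array([ 0.0026, -0.0028,  0.0422]), array([ 0.5637, -0.122 ,  0.1232]), array([0.054, 0.999, 0.   ]))
```

```bash
python3 -m pendant '[[0,0,0.006,0],[0,0,0.006,0],[0,0,0.006,0],[0,0,0.006,0],[0,0,0,0]]'
python3 -m pendant '[[0,0,0.005,0],[0,0,0.005,0],[0,0,0.004,0],[0,0,0,0]]'
```

```text
time: 5.25
ee_pos: [0.5629, -0.1218, 0.0979]
eef_rot: [0.027, 1.0, -0.0, -0.001]
ft_force: [-0.2, 0.5, 0.5]
width: 0.0003
grip_force: 0.0
time: 5.58
ee_pos: [0.5632, -0.1219, 0.0846]
eef_rot: [0.027, 1.0, -0.0, -0.0]
ft_force: [-0.2, -0.7, 0.3]
width: 0.0006
grip_force: 0.0
```

```bash
python3 - <<'E'
from geo import *
a=cam("side")[0][130:250,130:290,::-1]; b=cam("top")[0][140:230,190:310,::-1]
f=lambda i:cv2.resize(i,(400,300),interpolation=cv2.INTER_CUBIC)
cv2.imwrite("pics/c3.png",np.hstack([f(a),f(b)]))
E
```

```text
(no output)
```

View pics/c3.png

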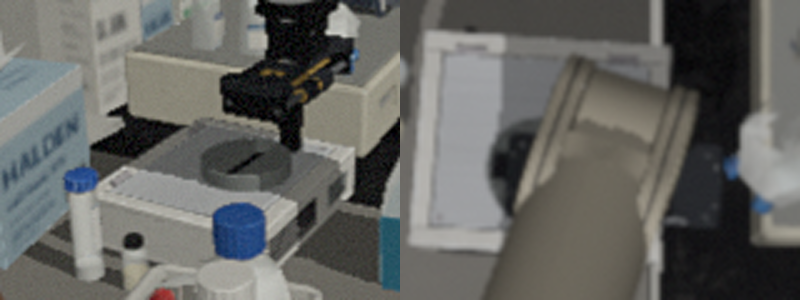

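The panel is nearly shut: the side view shows the disc around (245,160) in the left half and the fingertips on the right front corner. I'll press on to the stop.

```bash
python3 -m pendant '[[0,0,0.002,0],[0,0,0.002,0],[0,0,0,0]]'; python3 -m pendant '[[0,0,0.002,0],[0,0,0.002,0],[0,0,0,0],[0,0,0,0],[0,0,0,0]]'
```

```text
time: 5.93
ee_pos: [0.5638, -0.122, 0.0815]
eef_rot: [0.027, 1.0, 0.0, 0.0]
ft_force: [-0.0, -0.7, 0.5]
width: 0.0007
grip_force: 0.0
time: 6.35
ee_pos: [0.5639, -0.122, 0.081]
eef_rot: [0.027, 1.0, 0.001, 0.001]
ft_force: [-17.2, 3.9, 39.9]
width: 0.0003
grip_force: 19.9
```

```bash
python3 -m pendant '[[0,0,-0.02,0],[0,0,-0.03,0],[0.02,-0.03,-0.03,0],[0.03,-0.03,-0.03,0],[0.03,-0.03,-0.03,0],[0.03,-0.03,-0.03,0],[0.0,-0.03,0,0],[0,0,0,0]]'
python3 - <<'E'
from geo import *
S=cam("side");T=cam("top")
a=S[0][155:235,155:255,::-1]; b=T[0][150:225,185:285,::-1]
cv2.imwrite("pics/c4.png",np.vstack([cv2.resize(a,(400,300),interpolation=2),cv2.resize(b,(400,300),interpolation=2)]))
for C in(S,T): print(proj(C,[pan(.112,0,.019,0),pan(.112,.0455,.004,0),pan(.112,-.0455,.004,0),pan(.162,0,.019,0),pan(.062,0,.019,0),pan(.112,.05,.019,0),pan(.112,-.05,.019,0)]).round(1).tolist())
E
```

```text
time: 7.02
ee_pos: [0.4651, -0.2518, 0.2287]
eef_rot: [0.03, 1.0, -0.001, 0.002]
ft_force: [-0.6, -0.0, -0.7]
width: 0.0007
grip_force: 0.0
[[226.5, 193.4], [218.1, 205.0], [234.5, 192.1], [242.7, 197.0], [210.9, 189.9], [217.1, 200.7], [235.2, 186.7]]
[[230.3, 189.0], [216.4, 188.7], [244.8, 190.4], [229.3, 204.7], [231.4, 173.4], [214.6, 188.0], [246.1, 189.9]]
```

View pics/c4.png

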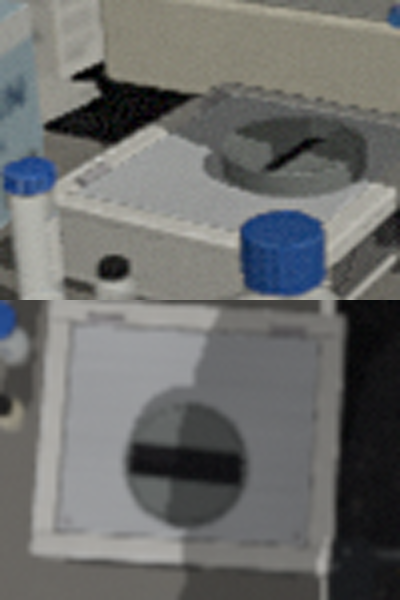

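The panel is shut. The top-view slot centre is near (231.7,190.8), and both cameras agree on shifting the model by (-3.7,-3.5) mm.

```bash
sed -i 's/H=np.array.*/H=np.array([0.6963,-0.0575,0.07])/' geo.py; python3 -c "
from geo import *
print(rows(pan(.112,-.022,.05,0)))"
```

```text
(array([-0.1068,  0.1795,  0.1066]), array([ 0.4664, -0.2467,  0.2265]), array([0.056, 0.998, 0.   ]))
```

```bash
python3 -m pendant '[[-0.0178,0.0299,0,0],[-0.0178,0.0299,0,0],[-0.0178,0.0299,0,0],[-0.0178,0.0299,0,0],[-0.0178,0.0299,0,0],[-0.0178,0.0299,0,0],[0,0,0,0],[0,0,0,0]]'
python3 -m pendant '[[0,0,0.035,0],[0,0,0.035,0],[0,0,0.03,0],[0,0,0,0],[0,0,0,0]]'; python3 -c "
from geo import *
print(rows(pan(.112,-.022,.018,0)))"
```

```text
time: 7.78
ee_pos: [0.5836, -0.0686, 0.2249]
eef_rot: [0.024, 1.0, 0.0, -0.001]
ft_force: [0.0, -1.1, -0.1]
width: 0.0002
grip_force: 0.0
time: 8.2
ee_pos: [0.5819, -0.0728, 0.1256]
eef_rot: [0.027, 1.0, -0.0, -0.002]
ft_force: [0.7, -0.0, 0.7]
width: 0.0005
grip_force: 0.0
(array([-0.0016, -0.0005,  0.0376]), array([ 0.5819, -0.0728,  0.1256]), array([ 0.054,  0.999, -0.001]))
```

```bash
python3 -m pendant '[[-0.001,0,0.01,0],[0,0,0.009,0],[0,0,0.006,0],[0,0,0.006,0],[0,0,0.005,0],[0,0,0,0],[0,0,0,0]]'; python3 -c "
from geo import *
print(rows(pan(.112,-.022,.018,0)))"
```

```text
time: 8.78
ee_pos: [0.584, -0.0724, 0.0902]
eef_rot: [0.027, 1.0, 0.0, -0.0]
ft_force: [0.7, 0.4, 0.4]
width: 0.0004
grip_force: 0.0
(array([ 0.0007, -0.001 ,  0.0022]), array([ 0.584 , -0.0724,  0.0902]), array([0.054, 0.999, 0.   ]))
```

```bash
cat > chk.py <<'E'
from geo import *
s=r.read_state(); M=R.from_quat(s["eef_rot"]).as_matrix(); A=pan(.112,0,.004,0)
d=M.T@(s["ee_pos"]-A); y=M[:,1]
print("in tool axes from axis",d.round(4),"turned",round(float(np.arctan2(Y[1],Y[0])-np.arctan2(y[1],y[0])),3),"pos cw",round(float(np.arctan2(-Y[1],-Y[0])-np.arctan2(*(s["ee_pos"]-A)[1::-1])),3),s["torque"].round(2))
E
python3 -m pendant '[[0.0024,0.00013,0,0.11],[0.0024,0.00013,0,0.11],[0.0024,0.00013,0,0.11],[0.0024,0.00013,0,0.11],[0.0024,0.00013,0,0.11],[0,0,0,0]]'; python3 chk.py
python3 -m pendant '[[0.0024,0.00013,0,0.11],[0.0024,0.00013,0,0.11],[0.0024,0.00013,0,0.11],[0,0,0,0]]'; python3 chk.py
```

```text
time: 9.28
ee_pos: [0.5732, -0.0692, 0.091]
eef_rot: [0.3, 0.954, -0.0, 0.001]
ft_force: [0.9, -2.2, 0.2]
width: 0.0004
grip_force: 0.8
in tool axes from axis [-0.0009 -0.0209 -0.017 ] turned 0.555 pos cw 0.511 [-0.46 -0.21  0.04]
time: 9.62
ee_pos: [0.568, -0.064, 0.0908]
eef_rot: [0.451, 0.893, -0.0, 0.0]
ft_force: [-0.2, -2.1, 1.0]
width: 0.0002
grip_force: 1.0
in tool axes from axis [-0.0003 -0.0207 -0.0168] turned 0.882 pos cw 0.868 [-0.61 -0.11  0.08]
```

Tracking the arc well, with light contact. I'll continue.

```bash
python3 -m pendant '[[0.0024,0.00013,0,0.11],[0.0024,0.00013,0,0.11],[0.0024,0.00013,0,0.11],[0.0024,0.00013,0,0.11],[0,0,0,0]]'; python3 chk.py
python3 -m pendant '[[0.0024,0.00013,0,0.11],[0.0024,0.00013,0,0.11],[0.0024,0.00013,0,0.11],[0,0,0,0]]'; python3 chk.py
```

```text
time: 10.03
ee_pos: [0.564, -0.055, 0.0906]
eef_rot: [0.634, 0.774, -0.0, 0.0]
ft_force: [-0.3, -2.1, 2.0]
width: 0.0005
grip_force: 1.0
in tool axes from axis [ 0.0006 -0.0208 -0.0166] turned 1.319 pos cw 1.347 [-0.51  0.04 -0.04]
time: 10.37
ee_pos: [0.5638, -0.0477, 0.0905]
eef_rot: [0.752, 0.66, -0.0, 0.0]
ft_force: [-1.7, -1.4, 2.2]
width: 0.0007
grip_force: 1.0
in tool axes from axis [ 0.0011 -0.021  -0.0165] turned 1.647 pos cw -4.586 [-0.53  0.08 -0.  ]
```

```bash
python3 -m pendant '[[0.0024,0.00013,0,0.08],[0.001,0,0,0],[0,0,0,0]]'; python3 chk.py
python3 -m pendant '[[0.0015,0,0,0],[0,0,0,0],[0,0,0,0]]'; python3 chk.py
```

```text
time: 10.62
ee_pos: [0.5637, -0.0464, 0.0904]
eef_rot: [0.776, 0.631, -0.001, 0.001]
ft_force: [-2.2, -7.1, 1.8]
width: 0.0007
grip_force: 4.0
in tool axes from axis [ 0.0007 -0.0214 -0.0164] turned 1.721 pos cw -4.53 [-1.85  0.83  0.05]
time: 10.87
ee_pos: [0.5637, -0.0463, 0.0904]
eef_rot: [0.776, 0.631, -0.002, 0.001]
ft_force: [-3.4, -10.8, 3.7]
width: 0.0005
grip_force: 5.8
in tool axes from axis [ 0.0008 -0.0214 -0.0164] turned 1.722 pos cw -4.521 [-2.6   0.99  0.07]
```

```bash
python3 -m pendant '[[0.002,0,0,0],[0,0,0,0],[0,0,0,0],[0,0,0,0]]'; python3 chk.py
python3 -m pendant '[[-0.004,0,0,0],[-0.0025,0,0,-0.1],[0,0,0,0],[0,0,-0.008,0],[0,0,-0.012,0],[0,0,-0.03,0],[0,0,-0.03,0],[0,0,-0.03,0]]'
python3 -m pendant '[[0,0,-0.03,0],[0,-0.04,0,0],[0,-0.04,0,0],[0.035,-0.02,0,0],[0.035,0,0,0],[0.035,0,0,0],[0.035,0,0,0],[0.035,0,0,0]]'
python3 - <<'E'
from geo import *
S=cam("side");T=cam("top")
a=S[0][155:235,155:255,::-1]; b=T[0][150:225,185:285,::-1]
cv2.imwrite("pics/c5.png",np.vstack([cv2.resize(a,(400,300),interpolation=2),cv2.resize(b,(400,300),interpolation=2)]))
E
```

```text
time: 11.2
ee_pos: [0.5638, -0.046, 0.0904]
eef_rot: [0.776, 0.63, -0.002, 0.001]
ft_force: [-5.4, -16.2, 4.6]
width: -0.0
grip_force: 8.3
in tool axes from axis [ 0.001  -0.0214 -0.0164] turned 1.723 pos cw -4.51 [-3.72  1.26  0.11]
time: 11.87
ee_pos: [0.5636, -0.0471, 0.2028]
eef_rot: [0.746, 0.666, 0.0, 0.0]
ft_force: [1.3, -0.4, 0.5]
width: 0.0003
grip_force: 0.0
time: 12.53
ee_pos: [0.4882, 0.1395, 0.2323]
eef_rot: [0.746, 0.666, 0.001, -0.0]
ft_force: [0.7, -0.4, 0.8]
width: 0.0006
grip_force: 0.0
```

View pics/c5.png

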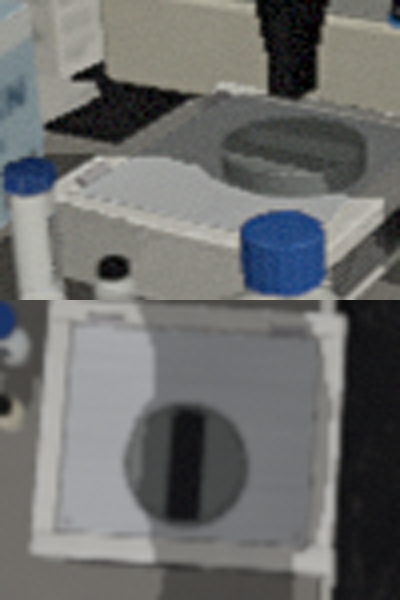

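The panel is shut. The slot runs (188,405)→(184,522) in the crop, square to the hinge, so it is locked, and the neighbouring things stand where they were. Handing in.

```bash
python3 -m pendant '[[0,0,0,0],[0,0,0,0],[0,0,0,0]]'; python3 -c "
from bench import r
print(r.close_job())"
```

```text
time: 12.88
ee_pos: [0.4884, 0.1361, 0.2313]
eef_rot: [0.747, 0.665, 0.0, -0.0]
ft_force: [-0.5, -1.6, -0.0]
width: 0.0004
grip_force: 0.0
the job is handed in; nothing more can be done
None
```

I pushed the panel fully shut, turned the fastener clockwise to its stop and handed the job in at about 13 s. The last pictures show the panel flush and the slot square to the hinge, but the hand-in returned no verdict.

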